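# Press a rolling-pin handle home with the ratchet bar clamp

### The arm

A 6-joint arm with a two-finger parallel gripper is mounted at the origin on the work surface. World frame = base frame: x ahead of the robot, y to its left, z up, the work surface at z = 0. Lengths are in m, angles in rad, forces in N, time in s.
With the tool pointing down it reaches from about 0.35 to 0.85 m from the base axis. Payload 8.1 kg.
Tool frame: the origin (TCP) lies on the front face of the gripper's body, between the roots of the fingers; the fingertips stand 73 mm ahead of it and the grasp point (between the pads) lies 54 mm ahead of it; z points along the fingers, y is the line along which they close (so a half turn about z gives the same grasp; the last joint's range is limited). The gripper opens to 85 mm and grips with 20 to 120 N. Pads are 22 mm wide; open, the fingers measure 114 mm over their backs; the gripper's body (76 mm by 85 mm) begins 54 mm behind the grasp point. The pads swing forward as they close: fully open they stand 13 mm farther back than shut.
Start: joints at [-1.335, 0.13, 1.488, -0, 1.523, -0.085], TCP at [0.189, -0.569, 0.304] pointing down, gripper open.
Joint ranges: [-2.96, 2.96], [-0.89, 2.26], [0.02, 2.5], [-1.34, 4.48], [0, 2.73], [-2.66, 2.66]. Speed limits (rad/s): [2.39, 2.39, 2.79, 3.14, 3.14, 3.14].

### API

Orientations are given as a 3x3 rotation matrix whose columns are the frame's x, y, z axes.
In Python, from bench import sensors, imaging, order gives the robot as it stands.
- The arm moves only by the tool move_arm, never from a script. Its argument "rows" is a list that holds one entry, the list of rows, each a list of 7 numbers: the shift along the world's x, y, z in mm, then the turn, a rotation vector about the world's x, y, z in rad, then the closure, from 0 (fully open) to 1 (shut). A call has 1 to 10 rows; each row is the pose to reach, as a shift and turn from the pose commanded when the call began; what a row does not reach only later rows make up. A row lasts 1/8 s, in which the tool goes at most 62.5 mm and 10.7 degrees, less where a joint would pass 70% of its speed; a pose out of reach is approached as far as the arm can. A call with a gripper value outside its range is refused whole. The fingers move at their own pace and stop on an object; "newtons" is the grip in N (left out, the last holds). Time passes only in rows, so rows that repeat a pose let the fingers close. It gives the time, the measured TCP pose, the force, the opening and the grip force at its end, in the units of the state.
- sensors.state(): the state, without advancing time (a new reading comes with each control period).
- imaging.grab_frame(name): name is "scene" or "side" or "wrist"; returns a dict with "color" (400x640x3 uint8, red, green, blue), "fx", "fy", "cx", "cy" (pixels), "xyz" and "attitude" of the camera in the world. Camera axes: x right, y down, z forward; pixel columns grow to the right and rows downward; lengths in m; the calibration is good to about 2 mm. A picture is of the moment at which its call begins. There is no depth.
- order.sign_off(): hands the job in; it is judged then, once.
The state is a dict: "time_s": time; "qpos": joint angles; "dq": joint speeds; "effort": joint torques, N m; "position": TCP position; "eef_rot": TCP orientation; "wrist_force": force on the tool from outside, world axes, zero at the start; "torque": the same for the moment, N m; "gripper_width": opening from 0.0 (shut) to 1.0 (fully open); "grasp_force": force on a finger pad.
Only numpy, scipy, OpenCV 4.12 (cv2) and the standard library are available. Lean on these libraries where they do the work, as an engineer would, in place of code of your own. Each camera call takes 0.05 s, during which the arm holds its last target. There are 200 camera calls.

### The job

The rolling pin in the clamp's cradle has a push-fit handle that still stands out of its barrel. Squeeze the clamp's trigger, over and over, until the jaw has pushed the handle fully home, collar against the barrel, but never squeeze so hard that the wood splits; then press the release tab down so that the jaw springs all the way back. Work the clamp only by its trigger and tab: do not push the jaw, handle or pin with the gripper, leave the pin in its cradle and the other things where they are.

Things in the scene. Friction and masses are not known exactly. Their poses are not given: they have to be found in the camera images.
- clamp: ratchet bar clamp screwed to a plywood board (540 x 180 x 12 mm); it does not move. Origin on the bench top, midway below its two upright squeeze levers (trigger towards the pin, pistol grip away from it); x runs along the toothed bar from the levers towards the rolling pin and the steel end stop, z up. Grey housing x -55 to 45 mm, 46 mm wide, top 90 mm up; end stop face at x = 357 mm
- squeeze (a point): place to squeeze: midway between the two levers, 150 mm above the bench; axes as clamp. Each lever ends in a round rubber roll across the bar (18 mm thick, 34 or 40 mm long, axis at this height, tops 159 mm up). Over the rolls' outer faces it is 70 mm at rest, 37 mm fully squeezed. The levers are geared together and close equally, so one pinch from above along clamp x serves
- trigger (a joint): angle of the trigger in rad: 0 at rest, 0.255 fully squeezed. The first quarter is free play, then the jaw goes 0.06 m per rad; a full squeeze gains 10 mm. When let go the ratchet keeps whole 5 mm steps; let the trigger fully out before the next squeeze. Its return spring takes 3 N (rest) to 5 N (squeezed) of pinch; each further newton of pinch gives 2.1 N at the jaw
- jaw (a joint): travel of the jaw in m: 0 fully back, grows towards the pin, at most 0.062; a spring of 3 to 5 N draws it back
- jaw_face (a point): centre of the round rubber jaw pad's front face (34 mm across), 61 mm above the bench
- handle (a joint): how far the handle's collar stands out from the barrel in m: 0 is fully home. It goes in against a steady friction of about 10 N (about 14 N of pinch, with the springs) and stays where it is pushed; when home the trigger suddenly goes hard. The wood splits if the jaw pushes with more than 36 N (a pinch of about 27 N): squeeze with 16 to 22 N
- handle_end (a point): centre of the free end of the wooden handle (60 mm long, up to 33 mm thick, collar 35 mm), which the jaw meets; x axis runs from the handle into the barrel
- barrel_mid (a point): middle of the pin's wooden barrel (50 mm thick, 180 mm long), lying along clamp x in two wooden V rests, up to 6 mm short of the end stop, against which it slides when pushed
- tab (a joint): angle of the release tab in rad: 0 at rest, 0.14 fully down; pressed past about 0.08 (5 mm at its end) it lifts the ratchet and the jaw springs back, if the trigger is at rest
- tab_top (a point): point to press on the top face of the release tab, a steel plate (46 mm along the bar, 30 mm wide) sticking out of the housing's back end, 105 mm from the squeeze point along clamp -x, 86 mm above the bench. Press straight down: 2 N at first to 5 N at its stop, 8 mm down
- spare_handle: bystander: another wooden handle standing on the board beside the pin, 94 mm tall, 35 mm thick
- peg_tin: bystander: small open steel tin on the board beside the pin, 52 mm wide, 35 mm tall
- scraper: bystander: dough scraper lying on the bench left of the clamp
- bowl: bystander: steel bowl at the left, 140 mm wide
- jar: bystander: jar 80 mm wide, 130 mm tall, right of the clamp
- brush: bystander: brush lying on the bench right of the clamp

How it is judged:
By the outcome, as a careful person would: the job done as asked, in the order asked, and still so for the second after the job is handed in, with the robot touching nothing.
It also fails if it takes over 61 s, if anything falls off the work surface, if the arm or the gripper's body presses on something with over 40 N, if the wrist force passes 120 N, or if a joint passes its speed limit or range.

## Working session

There is one attempt and no reset: what is moved stays moved. The work goes in short steps, Python scripts to look and compute and a tool call to move; the robot and the scene stay as the last step left them, time stands still between calls to the robot, and variables do not carry over. Pictures are saved under pics/ and viewed, at most 10 in all, crops included, and the job is handed in when it is done.

Besides the shell and the picture viewer there is one more tool, called after "Emit:" as name([rows], argument=value, ...), one row to a line, values as JSON. move_arm: Moves the arm, as the interface text tells. Its arguments: {"type":"object","properties":{"rows":{"type":"array","items":{"type":"array","items":{"type":"array","items":{"type":"number"}}}},"newtons":{"type":"number"}},"required":["rows"]}

```bash
mkdir -p pics
cat > h.py <<'E'
import numpy as np, cv2
from bench import sensors, imaging, order
def grab(n,f):
    d=imaging.grab_frame(n); cv2.imwrite('pics/'+f,d['color'][:,:,::-1]); 
    np.savez('pics/'+f+'.npz',**{k:np.array(v) for k,v in d.items() if k!='color'}); return d
def ray(f,u,v):
    d=np.load('pics/'+f+'.npz'); r=d['attitude']@np.array([(u-d['cx'])/d['fx'],(v-d['cy'])/d['fy'],1.]); return d['xyz'],r
def atz(f,u,v,z):
    o,r=ray(f,u,v); return o+r*(z-o[2])/r[2]
def proj(f,p):
    d=np.load('pics/'+f+'.npz'); q=d['attitude'].T@(np.array(p)-d['xyz']); return q[0]/q[2]*d['fx']+d['cx'],q[1]/q[2]*d['fy']+d['cy']
def tri(obs):
    A=np.zeros((3,3));b=np.zeros(3)
    for f,u,v in obs:
        o,r=ray(f,u,v); r=r/np.linalg.norm(r); P=np.eye(3)-np.outer(r,r); A+=P;b+=P@o
    return np.linalg.solve(A,b)
E
python3 - <<'E'
from h import *
for n in('scene','side'):
    d=grab(n,n+'1.png'); print(n,d['xyz'],d['attitude'].round(3).tolist(),d['fx'])
s=sensors.state(); print(s['time_s'],s['position'],s['eef_rot'],s['wrist_force'],s['gripper_width'])
E
```

```text
scene [0.92970946 0.55950521 1.00134103] [[-0.807, 0.464, -0.365], [0.59, 0.634, -0.5], [-0.0, -0.619, -0.786]] 392.90497026927625
side [0.46715525 1.04303118 1.28303291] [[-0.997, -0.065, 0.041], [-0.076, 0.739, -0.669], [0.014, -0.67, -0.742]] 516.2736111719432
0.1 [ 0.18911257 -0.56901783  0.30292141] [[ 9.49000232e-01  3.15275108e-01 -4.07649054e-04]
 [ 3.15275341e-01 -9.48998780e-01  1.66585910e-03]
 [ 1.38345453e-04 -1.70942237e-03 -9.99998529e-01]] [-0.22264634 -0.83615991  0.60499603] 0.999981474844421
```

View pics/scene1.png

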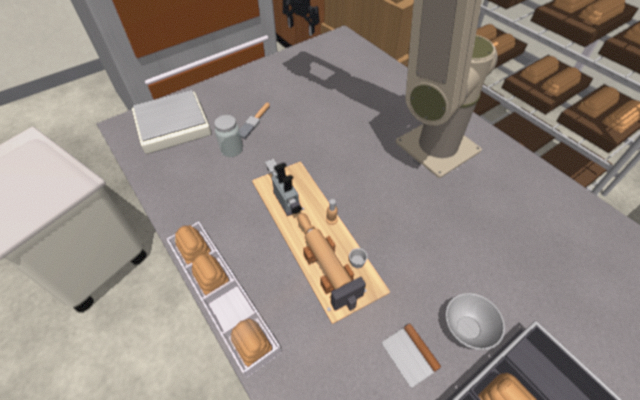

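View pics/side1.png

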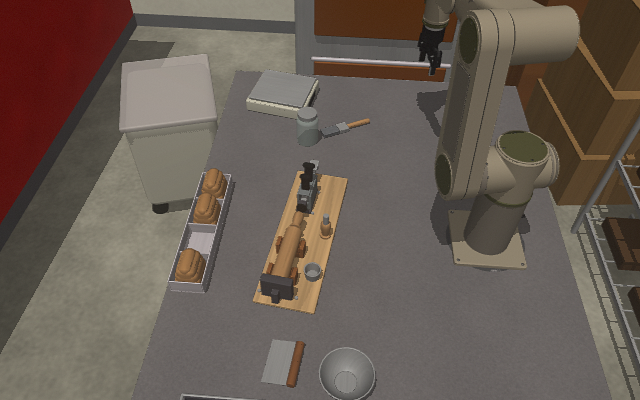

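Both views show the clamp: levers near scene (283,180) and side (308,175), end stop at scene (348,293) and side (278,288). Next I'll enlarge both.

Run:
```python
from h import *
a=cv2.imread('pics/scene1.png')[145:325,240:400]; b=cv2.imread('pics/side1.png')[145:325,240:400]
c=np.hstack([cv2.resize(x,None,fx=3.3,fy=3.3,interpolation=cv2.INTER_CUBIC)[:, :395] for x in (a,b)])
a=cv2.imread('pics/scene1.png')[150:230,250:330]; b=cv2.imread('pics/side1.png')[150:230,270:350]
c=np.hstack([cv2.resize(x,None,fx=5,fy=5,interpolation=cv2.INTER_CUBIC) for x in (a,b)])
cv2.imwrite('pics/c1.png',c)
```

```text
(no output)
```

View pics/c1.png

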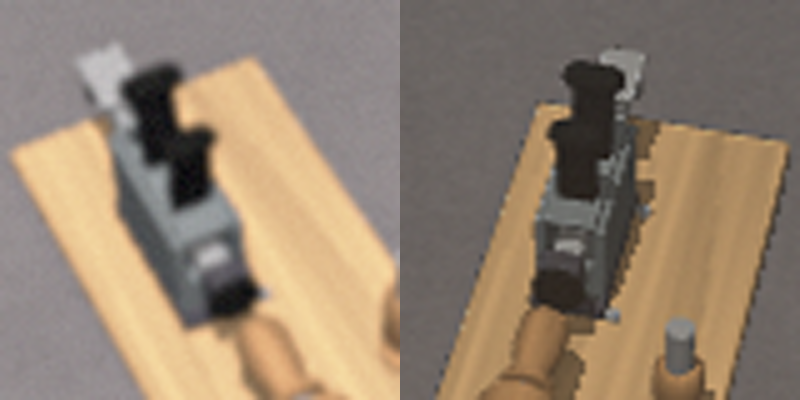

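Run:
```python
from h import *
S,D='scene1.png','side1.png'
g=tri([(S,280.6,164.8),(D,309,164.6)]); t=tri([(S,288.6,178),(D,306.4,176.8)])
tab=tri([(S,271,164),(D,314.5,164)])
print(g,t,(g+t)/2,tab,np.linalg.norm(g-t))
for f,c in((S,[(252.4,180.4),(301,161.6),(388,290),(337,320)]),(D,[(298,170.6),(348,178),(315,311),(255,300)])):
    P=np.array([atz(f,*q,.012)[:2] for q in c]); e=np.roll(P,-1,0)-P
    print(P.round(4).tolist(),np.linalg.norm(e,axis=1).round(3),np.degrees(np.arctan2(e[:,1],e[:,0])).round(1))
```

```text
[ 0.56796933 -0.12702575  0.15655747] [ 0.57236833 -0.07966111  0.14755336] [ 0.57016883 -0.10334343  0.15205542] [ 0.55690991 -0.21209912  0.0783659 ] 0.04841316909623113
[[0.6177, -0.2421], [0.4412, -0.217], [0.5178, 0.3065], [0.6782, 0.2903]] [0.178 0.529 0.161 0.536] [171.9  81.7  -5.8 -96.5]
[[0.6169, -0.2422], [0.4408, -0.2214], [0.5133, 0.3074], [0.685, 0.2866]] [0.177 0.534 0.173 0.533] [173.3  82.2  -6.9 -97.3]
```

Emit:
move_arm([
  [[38, 47, 0, 0, 0, -0.045, 0], [76, 93, 0, 0, 0, -0.09, 0], [114, 140, 0, 0, 0, -0.135, 0], [152, 186, 0, 0, 0, -0.18, 0], [190, 233, 0, 0, 0, -0.23, 0], [228, 280, 0, 0, 0, -0.28, 0], [266, 326, 0, 0, 0, -0.32, 0], [304, 373, 0, 0, 0, -0.37, 0], [342, 419, 0, 0, 0, -0.41, 0], [381, 466, -10, 0, 0, -0.455, 0]],
], newtons=20)

```text
time_s: 1.35
position: [0.5715, -0.1018, 0.2945]
eef_rot: [[0.991, -0.135, 0.002], [-0.135, -0.991, -0.001], [0.002, 0.0, -1.0]]
wrist_force: [1.1, -1.0, 0.4]
gripper_width: 0.996
grasp_force: 0.0
```

Emit:
move_arm([
  [[0, 0, 0, 0, 0, 0, 0], [0, 0, 0, 0, 0, 0, 0], [0, 0, 0, 0, 0, 0, 0]],
])

```text
time_s: 1.72
position: [0.5697, -0.1045, 0.2941]
eef_rot: [[0.991, -0.135, 0.0], [-0.135, -0.991, -0.0], [0.0, 0.0, -1.0]]
wrist_force: [-0.8, 0.2, -0.2]
gripper_width: 1.0
grasp_force: 0.0
```

Run:
```python
from h import *
d=grab('wrist','w1.png'); print(d['xyz'],d['fx'],d['attitude'].round(3).tolist())
s=sensors.state(); R=s['eef_rot'];print(s['time_s'],s['position'],np.array(R).round(4).tolist())
print([proj('w1.png',p) for p in [(.570,-.103,.150),(.556,-.207,.086)]])
```

```text
[ 0.64733433 -0.11451657  0.36545661] 313.9556786547731 [[-0.136, -0.944, -0.3], [-0.991, 0.13, 0.04], [0.001, 0.303, -0.953]]
1.775 [ 0.56972857 -0.10459913  0.29419926] [[0.9908, -0.1355, 0.0003], [-0.1355, -0.9908, -0.0003], [0.0003, 0.0003, -1.0]]
[(np.float64(318.8474434922809), np.float64(208.76924291571967)), (np.float64(432.6921393277007), np.float64(184.76209712931305))]
```

View pics/w1.png

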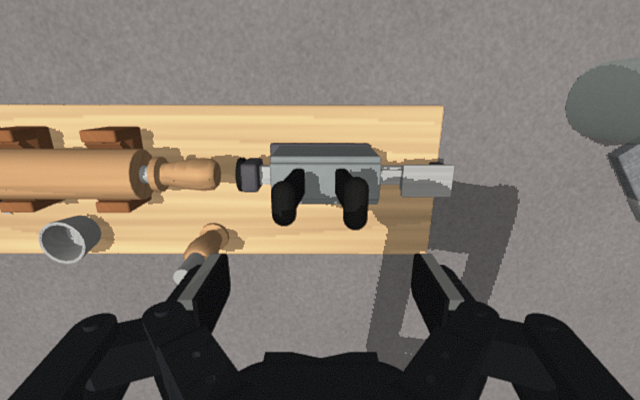

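The wrist view confirms the rolls at (285,203) and (355,203), with their midpoint within 1 mm along the bar and about 4 mm across it. The jaw is about 16 mm from the handle, and the tab is centred at (427,180). I'll descend and make the first squeeze.

Emit:
move_arm([
  [[1, 0, -32, 0, 0, 0, 0], [3, 0, -64, 0, 0, 0, 0], [3, 0, -85, 0, 0, 0, 0], [3, 0, -95, 0, 0, 0, 0], [3, 0, -95, 0, 0, 0, 0]],
], newtons=20)

```text
time_s: 2.4
position: [0.5728, -0.1039, 0.1987]
eef_rot: [[0.991, -0.135, -0.001], [-0.135, -0.991, 0.0], [-0.001, -0.0, -1.0]]
wrist_force: [0.4, 0.6, -0.2]
gripper_width: 0.998
grasp_force: 0.0
```

Emit:
move_arm([
  [[0, 0, 0, 0, 0, 0, 0.2], [0, 0, 0, 0, 0, 0, 0.3], [0, 0, 0, 0, 0, 0, 0.4], [0, 0, 0, 0, 0, 0, 0.5], [0, 0, 0, 0, 0, 0, 0.6], [0, 0, 0, 0, 0, 0, 0.6]],
], newtons=20)

```text
time_s: 3.15
position: [0.575, -0.1043, 0.2027]
eef_rot: [[0.991, -0.134, 0.006], [-0.134, -0.991, -0.002], [0.006, 0.002, -1.0]]
wrist_force: [-2.2, -1.6, 10.3]
gripper_width: 0.416
grasp_force: 19.1
```

Emit:
move_arm([
  [[0, 0, 0, 0, 0, 0, 0.4], [0, 0, 0, 0, 0, 0, 0.2], [0, 0, 0, 0, 0, 0, 0.0], [0, 0, 0, 0, 0, 0, 0.0], [0, 0, 0, 0, 0, 0, 0.0]],
])

```text
time_s: 3.78
position: [0.5732, -0.1032, 0.1987]
eef_rot: [[0.991, -0.134, -0.0], [-0.134, -0.991, 0.0], [-0.0, -0.0, -1.0]]
wrist_force: [-0.6, 0.4, 0.9]
gripper_width: 0.998
grasp_force: 0.0
```

Run:
```python
from h import *
grab('wrist','w2.png'); s=sensors.state(); print(s['time_s'],s['position'],s['wrist_force'],s['gripper_width'])
```

```text
3.825 [ 0.57320077 -0.10323306  0.19883528] [-0.15629255 -0.26303015 -0.77952141] 1.0008196561892488
```

View pics/w2.png

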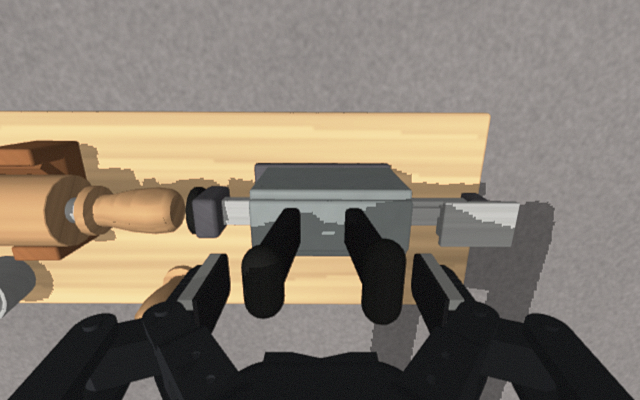

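The jaw came forward about 10 mm and its face (u≈187) is almost at the handle end (u≈185). The levers sit centred between the fingers, so I'll keep going.

Emit:
move_arm([
  [[0, 0, 0, 0, 0, 0, 0.2], [0, 0, 0, 0, 0, 0, 0.3], [0, 0, 0, 0, 0, 0, 0.4], [0, 0, 0, 0, 0, 0, 0.5], [0, 0, 0, 0, 0, 0, 0.6], [0, 0, 0, 0, 0, 0, 0.6], [0, 0, 0, 0, 0, 0, 0.6]],
])

```text
time_s: 4.7
position: [0.5743, -0.1043, 0.2014]
eef_rot: [[0.991, -0.134, 0.004], [-0.134, -0.991, -0.002], [0.004, 0.001, -1.0]]
wrist_force: [-2.9, -2.1, 11.3]
gripper_width: 0.414
grasp_force: 19.2
```

Emit:
move_arm([
  [[0, 0, 0, 0, 0, 0, 0.4], [0, 0, 0, 0, 0, 0, 0.2], [0, 0, 0, 0, 0, 0, 0.0], [0, 0, 0, 0, 0, 0, 0.0], [0, 0, 0, 0, 0, 0, 0.0]],
])

```text
time_s: 5.32
position: [0.5732, -0.1032, 0.1988]
eef_rot: [[0.991, -0.134, -0.0], [-0.134, -0.991, 0.0], [-0.0, -0.0, -1.0]]
wrist_force: [0.2, 0.3, -0.5]
gripper_width: 0.999
grasp_force: 0.0
```

Emit:
move_arm([
  [[0, 0, 0, 0, 0, 0, 0.2], [0, 0, 0, 0, 0, 0, 0.3], [0, 0, 0, 0, 0, 0, 0.4], [0, 0, 0, 0, 0, 0, 0.5], [0, 0, 0, 0, 0, 0, 0.6], [0, 0, 0, 0, 0, 0, 0.6], [0, 0, 0, 0, 0, 0, 0.6]],
])

```text
time_s: 6.2
position: [0.5744, -0.1042, 0.2024]
eef_rot: [[0.991, -0.134, 0.004], [-0.134, -0.991, -0.002], [0.004, 0.001, -1.0]]
wrist_force: [-6.4, -1.7, 17.2]
gripper_width: 0.418
grasp_force: 19.8
```

Run:
```python
from h import *
grab('wrist','w3.png')
```

```text
(no output)
```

View pics/w3.png

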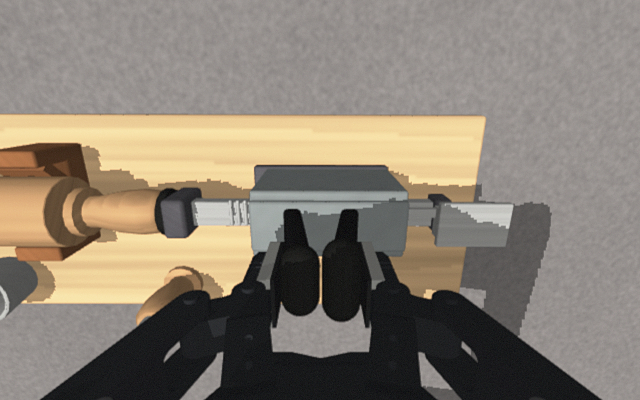

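The jaw is now about 20 mm further on, pressing on the handle, with the collar (u≈70) close to the barrel. I'll continue until the trigger goes hard.

Emit:
move_arm([
  [[0, 0, 0, 0, 0, 0, 0.4], [0, 0, 0, 0, 0, 0, 0.2], [0, 0, 0, 0, 0, 0, 0.0], [0, 0, 0, 0, 0, 0, 0.0], [0, 0, 0, 0, 0, 0, 0.0]],
])

```text
time_s: 6.88
position: [0.5731, -0.1032, 0.1987]
eef_rot: [[0.991, -0.134, -0.0], [-0.134, -0.991, 0.0], [-0.0, -0.0, -1.0]]
wrist_force: [-1.0, -0.4, 0.5]
gripper_width: 1.001
grasp_force: 0.0
```

Emit:
move_arm([
  [[0, 0, 0, 0, 0, 0, 0.2], [0, 0, 0, 0, 0, 0, 0.27], [0, 0, 0, 0, 0, 0, 0.34], [0, 0, 0, 0, 0, 0, 0.41], [0, 0, 0, 0, 0, 0, 0.48], [0, 0, 0, 0, 0, 0, 0.55], [0, 0, 0, 0, 0, 0, 0.6], [0, 0, 0, 0, 0, 0, 0.6], [0, 0, 0, 0, 0, 0, 0.6]],
])

```text
time_s: 8.0
position: [0.5742, -0.1041, 0.2023]
eef_rot: [[0.991, -0.134, 0.003], [-0.134, -0.991, -0.002], [0.004, 0.001, -1.0]]
wrist_force: [-8.0, -1.4, 19.3]
gripper_width: 0.491
grasp_force: 17.7
```

Emit:
move_arm([
  [[0, 0, 0, 0, 0, 0, 0.6], [0, 0, 0, 0, 0, 0, 0.6], [0, 0, 0, 0, 0, 0, 0.6], [0, 0, 0, 0, 0, 0, 0.6]],
])

```text
time_s: 8.5
position: [0.5742, -0.1041, 0.2023]
eef_rot: [[0.991, -0.134, 0.003], [-0.134, -0.991, -0.002], [0.004, 0.001, -1.0]]
wrist_force: [-6.9, -2.1, 19.1]
gripper_width: 0.491
grasp_force: 17.7
```

Run:
```python
from h import *
grab('wrist','w4.png'); a=cv2.imread('pics/w4.png')[100:280,0:220]
grab('side','s4.png'); b=cv2.imread('pics/s4.png')[170:310,240:350]
cv2.imwrite('pics/c4.png',np.hstack([cv2.resize(a,(489,400),interpolation=2),cv2.resize(b,(310,400),interpolation=2)]))
```

```text
(no output)
```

View pics/c4.png

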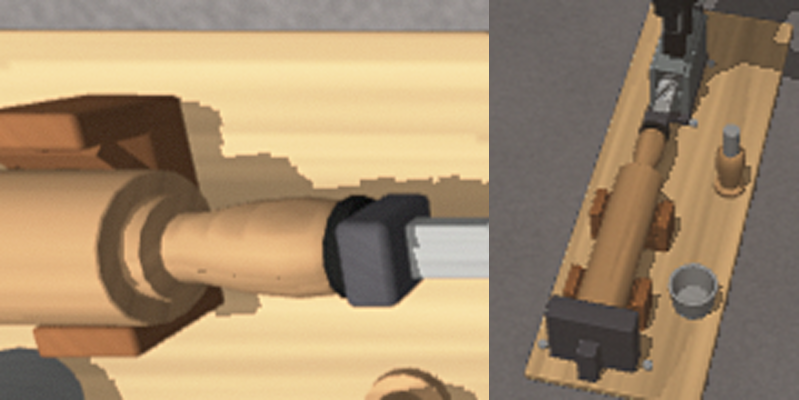

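The grey tenon no longer shows, the collar is against the barrel and the barrel is against the stop. The trigger stalled at an opening of 0.491 instead of about 0.416. I'll confirm with one more squeeze at 22 N, which should go hard earlier.

Emit:
move_arm([
  [[0, 0, 0, 0, 0, 0, 0.4], [0, 0, 0, 0, 0, 0, 0.2], [0, 0, 0, 0, 0, 0, 0.0], [0, 0, 0, 0, 0, 0, 0.0], [0, 0, 0, 0, 0, 0, 0.0]],
])

```text
time_s: 9.22
position: [0.5731, -0.1031, 0.1986]
eef_rot: [[0.991, -0.134, -0.001], [-0.134, -0.991, 0.0], [-0.001, -0.0, -1.0]]
wrist_force: [-0.4, -0.3, -0.4]
gripper_width: 0.999
grasp_force: 0.0
```

Emit:
move_arm([
  [[0, 0, 0, 0, 0, 0, 0.2], [0, 0, 0, 0, 0, 0, 0.26], [0, 0, 0, 0, 0, 0, 0.32], [0, 0, 0, 0, 0, 0, 0.38], [0, 0, 0, 0, 0, 0, 0.44], [0, 0, 0, 0, 0, 0, 0.5], [0, 0, 0, 0, 0, 0, 0.56], [0, 0, 0, 0, 0, 0, 0.6], [0, 0, 0, 0, 0, 0, 0.6], [0, 0, 0, 0, 0, 0, 0.6]],
], newtons=22)

```text
time_s: 10.48
position: [0.5738, -0.1041, 0.2013]
eef_rot: [[0.991, -0.134, 0.002], [-0.134, -0.991, -0.001], [0.002, 0.001, -1.0]]
wrist_force: [-6.5, -2.6, 15.4]
gripper_width: 0.6
grasp_force: 20.2
```

Emit:
move_arm([
  [[0, 0, 0, 0, 0, 0, 0.4], [0, 0, 0, 0, 0, 0, 0.2], [0, 0, 0, 0, 0, 0, 0.0], [0, 0, 0, 0, 0, 0, 0.0], [0, 0, 0, 0, 0, 0, 0.0]],
])

```text
time_s: 11.1
position: [0.5732, -0.1031, 0.1987]
eef_rot: [[0.991, -0.134, -0.0], [-0.134, -0.991, 0.0], [-0.0, -0.0, -1.0]]
wrist_force: [-0.2, -0.2, -0.1]
gripper_width: 1.001
grasp_force: 0.0
```

It went hard at 0.60 on a pinch of 20 N, so the handle is home. Next I'll rise, shut the fingers and go over the tab.

Emit:
move_arm([
  [[0, 0, 40, 0, 0, 0, 0], [0, 0, 80, 0, 0, 0, 0], [-4, -30, 85, 0, 0, 0, 0.4], [-9, -70, 85, 0, 0, 0, 1], [-14, -109, 85, 0, 0, 0, 1], [-14, -109, 60, 0, 0, 0, 1], [-14, -109, 30, 0, 0, 0, 1], [-14, -109, 0, 0, 0, 0, 1], [-14, -109, -25, 0, 0, 0, 1], [-14, -109, -25, 0, 0, 0, 1]],
])

```text
time_s: 12.35
position: [0.5577, -0.2116, 0.1712]
eef_rot: [[0.991, -0.134, -0.005], [-0.134, -0.991, 0.002], [-0.005, -0.002, -1.0]]
wrist_force: [-0.3, -0.4, 0.1]
gripper_width: 0.002
grasp_force: 0.0
```

Run:
```python
from h import *
grab('wrist','w5.png'); a=cv2.imread('pics/w5.png')
grab('side','s5.png'); b=cv2.imread('pics/s5.png')[130:230,250:370]
cv2.imwrite('pics/c5.png',np.hstack([cv2.resize(a,(480,300),interpolation=2),cv2.resize(b,(320,300),interpolation=2)]))
s=sensors.state(); print(s['position'],s['gripper_width'],s['wrist_force'])
```

```text
[ 0.55950712 -0.21242726  0.17459707] -0.0010750317615735017 [-0.2232378  -0.23623095  0.96808869]
```

View pics/c5.png

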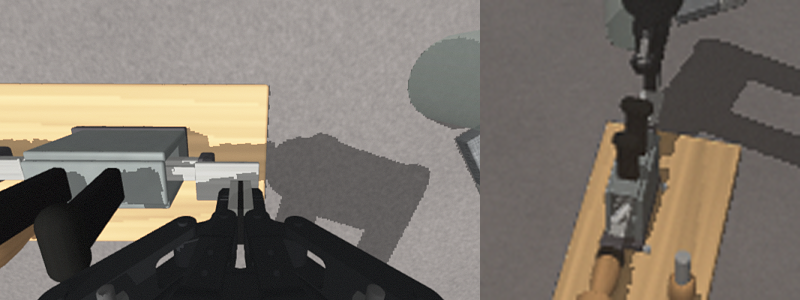

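The shut fingertips stand over the outer half of the tab, slightly too far towards -x. I'll shift +4 mm in x and press down in steps.

Emit:
move_arm([
  [[4, 0, -6, 0, 0, 0, 1], [4, 0, -12, 0, 0, 0, 1], [4, 0, -15, 0, 0, 0, 1], [4, 0, -18, 0, 0, 0, 1], [4, 0, -18, 0, 0, 0, 1]],
])

```text
time_s: 13.08
position: [0.5633, -0.2126, 0.1561]
eef_rot: [[0.991, -0.134, 0.0], [-0.134, -0.991, -0.0], [0.0, 0.0, -1.0]]
wrist_force: [-0.8, -0.4, 2.5]
gripper_width: 0.003
grasp_force: 1.5
```

Emit:
move_arm([
  [[0, 0, -2, 0, 0, 0, 1], [0, 0, -4, 0, 0, 0, 1], [0, 0, -4, 0, 0, 0, 1], [0, 0, -4, 0, 0, 0, 1]],
])

```text
time_s: 13.58
position: [0.5633, -0.2128, 0.1522]
eef_rot: [[0.991, -0.134, 0.0], [-0.134, -0.991, -0.001], [0.001, 0.001, -1.0]]
wrist_force: [-1.1, -3.7, 4.5]
gripper_width: -0.001
grasp_force: 2.6
```

Emit:
move_arm([
  [[0, 0, -1, 0, 0, 0, 1], [0, 0, -2, 0, 0, 0, 1], [0, 0, -2, 0, 0, 0, 1], [0, 0, -2, 0, 0, 0, 1], [0, 0, -2, 0, 0, 0, 1]],
])

```text
time_s: 14.2
position: [0.5634, -0.2128, 0.1507]
eef_rot: [[0.991, -0.134, 0.001], [-0.134, -0.991, -0.001], [0.001, 0.001, -1.0]]
wrist_force: [-3.0, -4.1, 8.5]
gripper_width: -0.002
grasp_force: 4.7
```

Emit:
move_arm([
  [[0, 0, 20, 0, 0, 0, 1], [0, 0, 60, 0, 0, 0, 1], [0, 0, 110, 0, 0, 0, 1], [0, 0, 140, 0, 0, 0, 1], [0, 0, 140, 0, 0, 0, 1], [0, 0, 140, 0, 0, 0, 1]],
])

```text
time_s: 14.95
position: [0.5629, -0.2117, 0.2891]
eef_rot: [[0.991, -0.133, -0.001], [-0.133, -0.991, 0.001], [-0.001, -0.001, -1.0]]
wrist_force: [0.1, 0.4, -0.5]
gripper_width: 0.004
grasp_force: 0.0
```

Run:
```python
from h import *
grab('wrist','w6.png'); a=cv2.imread('pics/w6.png')
grab('side','s6.png'); b=cv2.imread('pics/s6.png')[150:320,240:360]
cv2.imwrite('pics/c6.png',np.hstack([cv2.resize(a,(480,300),interpolation=2),cv2.resize(b,(320,453),interpolation=2)[:300]]))
```

```text
(no output)
```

View pics/c6.png

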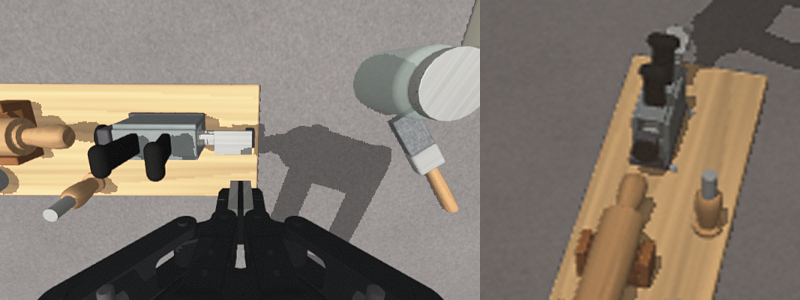

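The jaw has sprung fully back against the housing (wrist view, u≈100). The handle sits home in the barrel, the tab is up again, the levers are at rest and the gripper is clear.

```bash
python3 -c "
from bench import order; print(order.sign_off())"
```

```text
the job is handed in; nothing more can be done
None
```

I pushed the handle fully home in five squeezes, none set above 22 N, then pressed the release tab; the jaw sprang all the way back, and I handed the job in at about 15 s.

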